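# Unlock the sample transport case and hold up its shackle

## Task

The sample transport case is locked by a removable U-shaped steel shackle. First swing the cam lever fully aside to free the shackle's foot, then turn the dial clockwise, click by click, until the notch in its rim faces the shackle and has clicked in there. Then pull the shackle straight up out of the case and finish while still holding it in the gripper, upright and still, over the case with its pins about 8 cm above the lid; leave the lever and dial open and do not disturb the other things on the desk.

Things in the scene. Friction and masses are not known exactly. Their poses are not given: they have to be found in the camera images.
- case: Grey plastic case, 130 x 270 x 50 mm, fixed to the desk (place and turn vary). Origin: centre of its underside; x to its back, y along its length to its left, z up; flat lid at z = 50 mm. On the lid, all at x = 0: dial axis at y = +75 mm, the shackle's feet at y = +19 and -31 mm, lever pivot at y = -67 mm.
- dial (a joint): Dial on a vertical axis, rad, growing anticlockwise seen from above. Twelve sprung clicks a turn (one every 0.52 rad, about 0.2 N m to leave); let go within 0.12 rad of one it springs in. At 0 (a click) the notch in its rim faces the shackle (case's -y) and lets the foot pass; elsewhere the rim overhangs the foot. It starts at 0.45 to 2.2, also between clicks: turn it clockwise to 0.
- dial_grip (a point): On the dial's axis, 38 mm above the lid, in the black hexagonal knob: 38 mm over its flats, 44 mm over its corners, from 18 to 52 mm above the lid. A white line on top points over one corner to the notch. The point turns with the dial: its own -y axis points to the notch, its +x and -x axes to two opposite flats.
- dial_notch (a point): Middle of the one notch, 32 mm wide and 10 mm deep, in the rim of the dial's aluminium flange (97 mm across, 12 to 18 mm above the lid). 44 mm from the dial's axis, 18 mm above the lid; turns with the dial.
- lever (a joint): Cam lever on a vertical pivot, rad, growing anticlockwise seen from above, range 0 to 1.65. Near 0 (it starts at 0 to 0.3) the arm points to the case's front (-x) and the cam's nose overhangs the foot at y = -31 mm; at about 1.57 the arm points to the case's right end (-y) and the foot is free. It stays where it is left; about 2 N at the grip moves it.
- lever_grip (a point): On the upright round grip at the end of the lever's arm, 55 mm from the pivot, 40 mm above the lid. The grip is a black post 12 mm thick with a 15 mm ball top, from 14 to 60 mm above the lid.
- shackle: Loose U-shaped steel shackle, about 150 g, its two pins in sockets in the lid. Origin: midway between the pins' tips, 16 mm below the lid when seated; z up. Legs 50 mm apart along its y (the case's y when seated), each with a round foot 28 mm across, 8 mm thick, resting on the lid, and under it a pin 9 mm across, 16 mm long, in a 12 mm socket.
- shackle_grip (a point): Middle of the shackle's top bar, 77 mm above its origin, 61 mm above the lid when seated. The bar is 10 mm thick and runs along the shackle's y axis, about 25 mm of it straight; the space below it is open.
- cup: Specimen cup with a blue lid, 64 mm wide and tall, beside the case. Bystander.
- label_roll: Roll of white labels, 69 mm wide, 41 mm high, beside the case. Bystander.
- marker: Marker pen, 135 mm long, 17 mm thick, lying before the case. Bystander.
- keys: Bunch of keys lying flat, 110 x 121 x 8 mm. Bystander.
- tape_roll: Roll of tape lying flat, 103 mm wide, 25 mm high. Bystander.
Mind the look-alikes: they are no part of the job. Leave any blue, green or red look-alike of the shackle alone.

How it is judged:
On the way, in this order (a step that is already met when the one before it is completed fails the run):
1. the cam lever is swung aside while the shackle is still seated (value of joint lever above 1.2 rad and z of shackle in the frame of case below 0.045 m), for 0.1 s.
2. the dial is turned until its notch has clicked in at the shackle, the shackle still seated (value of joint dial between -0.1 and 0.1 rad and z of shackle in the frame of case below 0.045 m), for 0.2 s.
3. the shackle is pulled up, its pins clear of the lid (z of shackle in the frame of case above 0.07 m and contact force between the fingers and shackle above 1 N), for 0.1 s.
At the end, for the whole second after the job is handed in: The shackle is held in the gripper, touching nothing else, at rest (under 3 cm/s), upright within 0.35 rad, over the case (its origin within the case's outline) with its pin tips 40 to 170 mm above the lid; the lever stands beyond 1.1 rad and the dial within 0.15 rad of 0 (contact force between the fingers and shackle above 1 N and contact force between shackle and case below 0.1 N and z of shackle in the frame of case between 0.09 and 0.22 m and x of shackle in the frame of case between -0.065 and 0.065 m and y of shackle in the frame of case between -0.135 and 0.135 m and angle between shackle's own z axis and vertical below 0.35 rad and linear speed of shackle below 0.03 m/s and value of joint lever above 1.1 rad and value of joint dial between -0.15 and 0.15 rad); the arm keeps its last pose, push and grip.
It fails at once if a bystander is moved more than 3 cm (distance of any of cup, label_roll, marker, keys, tape_roll from where it was at the start of the episode above 0.03 m).
It also fails if it takes over 64 s, if anything falls off the work surface, if the arm or the gripper's body presses on something with over 40 N, if the wrist force passes 120 N, or if a joint passes its speed limit or range.

## Robot

A 7-joint arm with a two-finger parallel gripper is mounted at the origin on a cart in front of the work surface, level with it; the furniture and walls round the work are solid. World frame = base frame: x ahead of the robot, y to its left, z up, the work surface at z = 0. Lengths are in m, angles in rad, forces in N, time in s.
With the tool pointing down it reaches from about 0.4 to 0.9 m from the base axis. Payload 5.5 kg.
Tool frame: the origin (TCP) lies midway between the tips of the shut fingers; the grasp point (between the pads) lies 19 mm behind it (manip.grip_depth is the distance from the TCP to the grasp point, in m); z points along the fingers, y is the line along which they close (so a half turn about z gives the same grasp; the last joint's range is limited). The gripper opens to 92 mm and grips with 3 to 60 N. Pads are 19 mm wide; open, the fingers measure 130 mm over their backs; the gripper's body (75 mm by 190 mm) begins 47 mm behind the grasp point.
Start: joints at [-1.062, 0.501, -0.427, 1.55, 0.221, 1.138, -0.21], TCP at [0.158, 0.63, 0.227] pointing down, gripper open.
Joint ranges: [-2.88, 2.88], [-0.31, 2.03], [-1.54, 1.56], [0.2, 2.42], [-1.41, 4.55], [0.19, 2.02], [-2.57, 2.57]. Speed limits (rad/s): [2.57, 2.57, 3.14, 3.14, 3.14, 3.14, 3.14].

## Interface

Orientations are given as a unit quaternion [x, y, z, w].
In Python, from bench import manip, effector, viewer gives the robot as it stands. Calls block until the motion is done:
- manip.move_pose(position, orientation): joint-space move of the TCP to a pose.
- manip.servo_line(position, ori=None, vel=0.15): straight line of the TCP; ori=None keeps the orientation; vel is the mean speed in m/s.
- manip.movej(angles): joint-space move.
- effector.open_jaws() and effector.close(f_grip=None): open the fingers fully, or close them until they stop; f_grip is the grip in N (None keeps the last).
- manip.sleep(seconds).
- manip.solve_ik(position, orientation): joint angles nearest the present ones, or None.
- viewer.get_image(name): name is "scene" or "top"; returns the picture (480x640x3 uint8, red, green, blue); there is no depth.
- viewer.get_calibration(name): a dict with "vfov" (degrees; the focal length in pixels is half the picture's height over the tangent of half this angle, whatever the lens; pixels are square), "cx", "cy" (the principal point, pixels), "dist_coeffs" ([k1, k2, p1, p2, k3] as OpenCV has them; the pictures are not rectified), "eye" and "attitude" of the camera in the world. Camera axes: x right, y down, z forward; pixel columns grow to the right and rows downward; lengths in m; the calibration is good to about 2 mm. A picture is of the moment at which its call begins. get_calibration takes no time and is no camera call.
A pose or a line that the arm cannot do raises manip.PlanningError and nothing moves.
- manip.hand_in(): hands the job in; it is judged then, once.
Readings, each from a call of its own:
- manip.current_clock(): time.
- manip.current_q(): joint angles.
- manip.current_joint_velocities(): joint speeds.
- manip.current_tau(): joint torques, N m.
- manip.current_tool_pos(): TCP position.
- manip.current_tcp_rot(): TCP orientation.
- manip.current_force(): force on the tool from outside, world axes, zero at the start.
- manip.current_wrist_torque(): the same for the moment, N m.
- manip.current_finger_gap(): finger opening in m.
- manip.current_gripper_force(): force on a finger pad.
Only numpy, scipy, OpenCV 4.12 (cv2) and the standard library are available. Lean on these libraries where they do the work, as an engineer would, in place of code of your own. Each camera call takes 0.05 s, during which the arm holds its last target. There are 200 camera calls.

## Working session

There is one attempt and no reset: what is moved stays moved. The work goes in short steps, each a Python script; the robot and the scene stay as the last script left them, time stands still between calls to the robot, and variables do not carry over. Pictures are saved under pics/ and viewed, at most 10 in all, crops included, and the job is handed in when it is done.

```bash
mkdir -p pics; ls
python3 - <<'E'
from bench import manip, effector, viewer
import cv2
for n in ("scene","top"):
    im=viewer.get_image(n); cv2.imwrite(f"pics/{n}0.png",im[:,:,::-1]); print(n,viewer.get_calibration(n))
print(manip.current_tcp_rot(),manip.current_clock(),manip.grip_depth)
E
```

```text
pics
scene {'vfov': 47.991283951175774, 'cx': 317.45248843440027, 'cy': 241.78158509806622, 'dist_coeffs': array([-0.14674481,  0.        ,  0.        ,  0.        ,  0.        ]), 'eye': array([-0.11480233, -0.47337129,  0.67756298]), 'attitude': array([ 0.78063007, -0.42031065,  0.22362549, -0.40490404])}
top {'vfov': 54.67314400702572, 'cx': 316.2623610027815, 'cy': 242.92493979232094, 'dist_coeffs': array([-0.06947306,  0.        ,  0.        ,  0.        ,  0.        ]), 'eye': array([ 0.50004138, -0.02923892,  1.20076034]), 'attitude': array([-0.69859652,  0.71475357, -0.02152227,  0.02504034])}
[ 1.22555556e-01  9.92461269e-01 -8.65688719e-04 -1.26953176e-04] 0.1 0.0188
```

View pics/scene0.png

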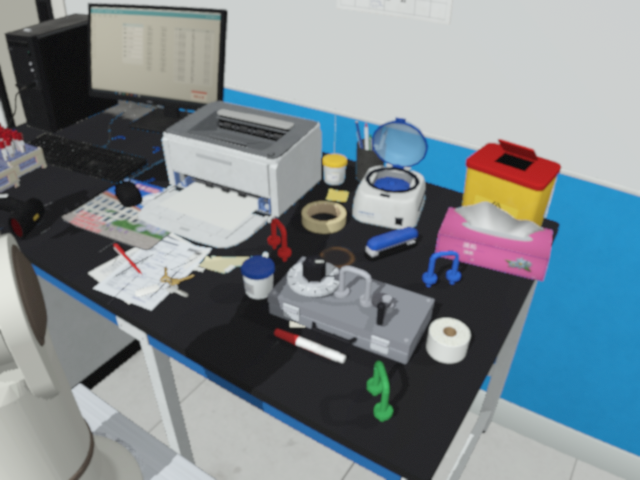

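View pics/top0.png

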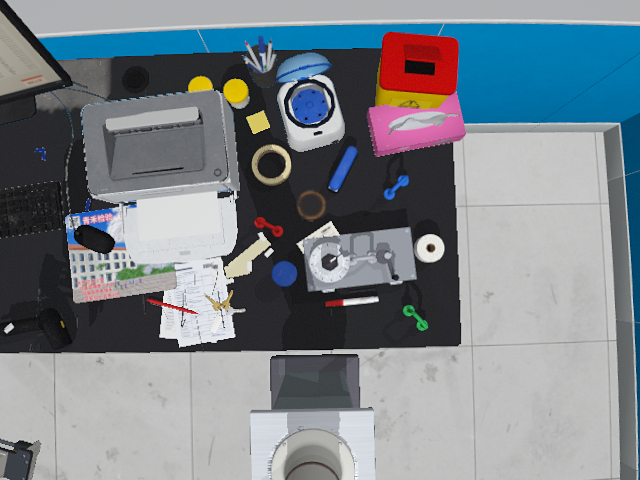

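The top view shows the grey case at about (360,260), with the dial at (329,260), the steel shackle at about (362,250) and the lever grip at (392,257). Four shackles are visible: red (268,227), blue (396,187), green (415,318) and the grey steel one on the case. The grey one fits the description because it is seated in the case. I'll confirm it in an enlarged crop.

Run:
```python
import cv2,numpy as np
a=cv2.imread("pics/top0.png")[220:300,295:425]; b=cv2.imread("pics/scene0.png")[245:365,255:445]
a=cv2.resize(a,None,fx=6,fy=6,interpolation=cv2.INTER_CUBIC)
b=cv2.resize(b,None,fx=4,fy=4,interpolation=cv2.INTER_CUBIC)
cv2.imwrite("pics/ca.png",a);cv2.imwrite("pics/cb.png",b)
```

```text
(no output)
```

View pics/ca.png

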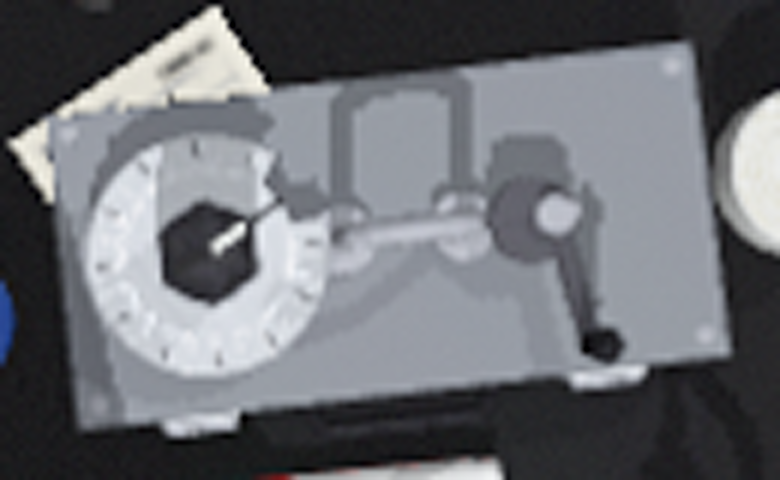

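View pics/cb.png

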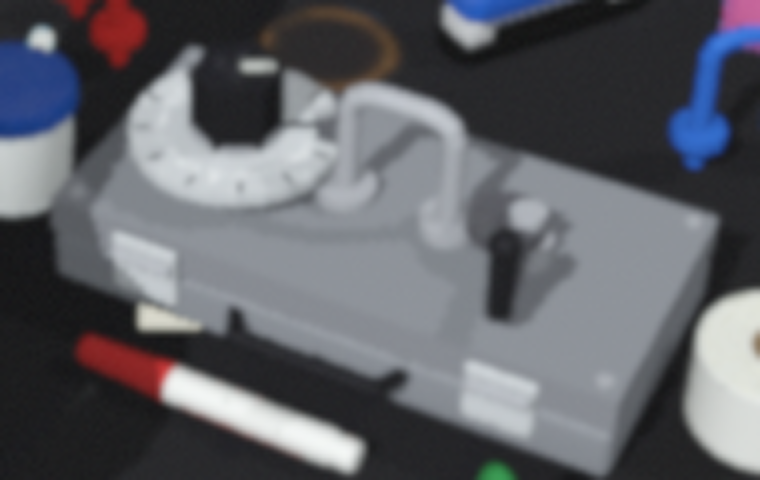

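The enlarged crop confirms that the bare steel shackle sits in the case between the dial and the lever. The dial's white line points up and to the right, so it needs only a small clockwise turn. The lever arm points to the front, with its ball at crop (602,343). I'll fit the case pose from these points.

```bash
cat > h.py <<'E'
import cv2,numpy as np
from scipy.spatial.transform import Rotation as R
from scipy.optimize import least_squares
from bench import manip, effector, viewer
def proj(n,P):
    c=viewer.get_calibration(n); f=240/np.tan(np.radians(c["vfov"])/2)
    K=np.array([[f,0,c["cx"]],[0,f,c["cy"]],[0,0,1]])
    Rm=R.from_quat(c["attitude"]).as_matrix().T
    return cv2.projectPoints(np.array(P,float),cv2.Rodrigues(Rm)[0],-Rm@c["eye"],K,c["dist_coeffs"])[0][:,0]
def pts(x,y,w,d,l):
    rz=lambda a:R.from_euler('z',a).as_matrix()
    nd=rz(d)@[0,-1,0]; la=rz(l)@[-1,0,0]
    D=np.array([0,.075,.05]); L=np.array([0,-.067,.05])
    C=[[.065,.135,.05],[.065,-.135,.05],[-.065,-.135,.05],[-.065,.135,.05],
       L+.055*la+[0,0,.055],D+[0,0,.052],D+.022*nd+[0,0,.052],D+.044*nd+[0,0,.018],[0,-.006,.116],D+[0,0,.018]]
    return np.array(C)@rz(w).T+[x,y,0]
E
python3 - <<'E'
from h import *
t={0:(50,118),1:(692,42),2:(730,352),3:(78,432),4:(602,341),5:(208,252),6:(243,228),9:(208,256)}
s={1:(718,215),4:(507,238),5:(236,60),8:(405,95)}
T=np.array([[295+(u+.5)/6-.5,220+(v+.5)/6-.5] for u,v in t.values()]);S=np.array([[255+(u+.5)/4-.5,245+(v+.5)/4-.5] for u,v in s.values()])
r=lambda p:np.r_[(proj("top",pts(*p))[list(t)]-T).ravel(),(proj("scene",pts(*p))[list(s)]-S).ravel()]
o=least_squares(r,[.45,-.1,.1,.5,.1],loss='soft_l1'); print(o.x); print(r(o.x).reshape(-1,2).round(1))
p=o.x; a=cv2.imread("pics/ca.png")
n=pts(*p)[7:8]; print("notch crop px",(proj("top",n)-[295,220])*6)
np.save("p.npy",p)
E
```

```text
[ 0.53368086 -0.12841336  0.09413835  0.46699044  0.15822661]
[[-1.4  0.1]
 [-0.8  0.2]
 [-0.4  0.4]
 [-0.  -0.1]
 [ 0.3  1. ]
 [-0.2  0.4]
 [ 1.7 -0.7]
 [-0.5  0.1]
 [ 0.7 -0.3]
 [-0.  -0.2]
 [ 0.6  1. ]
 [ 0.3 -0.7]]
notch crop px [[292.43735782 194.50557246]]
```

```bash
cat >> h.py <<'E'
X,Y,W=np.load("p.npy")[:3]
def wp(x,y,z): c,s=np.cos(W),np.sin(W); return np.array([X+c*x-s*y,Y+s*x+c*y,.05+z-.019])  # case xy, grasp height over lid -> TCP
def ori(a): # tool down, finger line at angle a in the case frame
    a=a+W; y=np.array([np.cos(a),np.sin(a),0]);z=np.array([0,0,-1.]);return R.from_matrix(np.c_[np.cross(y,z),y,z]).as_quat()
def lev(l,z=.04): return wp(-.055*np.cos(l),-.067-.055*np.sin(l),z)
def st(m=""): print(m,round(manip.current_clock(),2),manip.current_tool_pos().round(4),manip.current_force().round(1),round(manip.current_finger_gap(),4))
def shot(n,cam="top"): cv2.imwrite(f"pics/{n}.png",viewer.get_image(cam)[:,:,::-1])
E
python3 - <<'E'
from h import *
for b in(0,np.pi):
  for n,P,a in [("l0",lev(.16),np.pi/2+.16),("l1",lev(1.6),np.pi/2+1.6),("d0",wp(0,.075,.038),np.pi+.5),("d1",wp(0,.075,.038),np.pi-.1),("s",wp(0,-.006,.061),np.pi),("s2",wp(0,-.006,.161),np.pi)]:
    q=manip.solve_ik(P,ori(a+b)); print(n,b,None if q is None else np.round(q,2))
E
```

```text
l0 0 [ 0.16  0.48  0.24  1.99 -0.17  0.69  2.33]
l1 0 [-0.37  0.92  1.13  1.83 -0.96  1.07 -1.88]
d0 0 [-0.77  0.81  1.13  2.01 -0.93  0.96 -1.7 ]
d1 0 [-0.86  1.03  1.35  2.01 -1.14  1.17 -2.14]
s 0 [-0.69  1.    1.35  1.95 -1.08  1.19 -1.95]
s2 0 [-0.73  0.75  1.36  1.88 -0.8   1.21 -2.14]
l0 3.141592653589793 [-0.34  0.66  0.9   2.   -0.71  0.83 -0.34]
l1 3.141592653589793 [ 0.01  0.62  0.51  1.82 -0.4   0.81  0.84]
d0 3.141592653589793 [-0.03  0.47  0.1   1.99 -0.07  0.69  0.71]
d1 3.141592653589793 [-0.09  0.48  0.17  1.99 -0.13  0.69  0.16]
s 3.141592653589793 [-0.07  0.48  0.33  1.93 -0.22  0.76  0.48]
s2 3.141592653589793 [-0.09  0.34  0.35  1.86 -0.14  0.96  0.42]
```

Run:
```python
from h import *
b=np.pi; l=np.load("p.npy")[4]; A=lambda l:ori(np.pi/2+l+b)
manip.move_pose(wp(-.03,-.03,.19),ori(np.pi/2+b+.6)); st("hover")
manip.move_pose(lev(l,.11),A(l))
manip.servo_line(lev(l),A(l),vel=.1); st("down")
effector.close(12); st("grip")
for t in np.linspace(l,1.6,8)[1:]: manip.servo_line(lev(t),A(t),vel=.1)
st("swung"); effector.open_jaws()
manip.servo_line(lev(1.6,.12),vel=.15); st("up")
manip.move_pose(wp(0,.075,.12),ori(np.pi+.5+b)) ; st("dial")
shot("s1","scene")
a=cv2.imread("pics/s1.png")[200:380,230:470]; cv2.imwrite("pics/s1c.png",cv2.resize(a,None,fx=3,fy=3,interpolation=cv2.INTER_CUBIC))
```

```text
hover 3.13 [ 0.507  -0.1601  0.2209] [-0.   0.4  0.5] 0.0918
down 4.45 [ 0.4872 -0.2091  0.0715] [-0.1 -0.7  0.4] 0.0917
grip 5.65 [ 0.4867 -0.2089  0.071 ] [-0.1 -0.2 -0.1] 0.0135
swung 8.16 [ 0.5468 -0.25    0.071 ] [ 2.1 -1.6 -1.5] 0.0136
up 10.14 [ 0.5463 -0.2494  0.1504] [-0.4  0.3 -0.6] 0.0915
dial 10.95 [ 0.5268 -0.0558  0.1508] [ 1.4  0.2 -0.3] 0.0917
```

View pics/s1c.png

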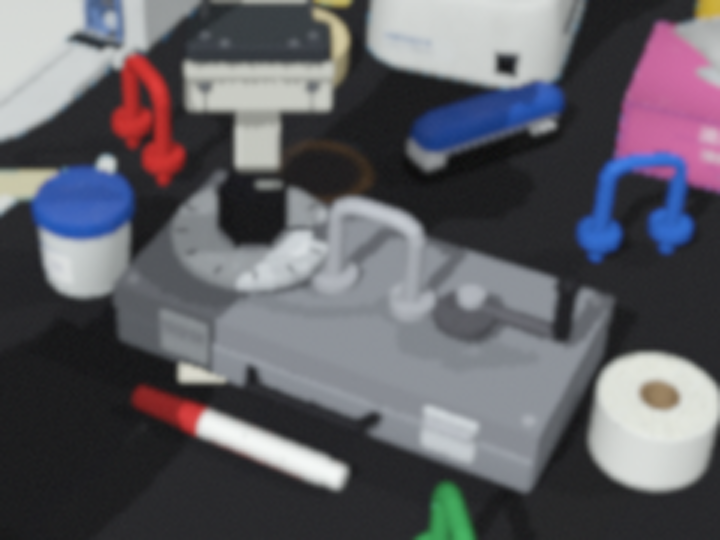

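The lever now points to the right end with its grip post at crop (567,310), so it is swung aside. Next is the dial.

Run:
```python
from h import *
P=wp(0,.075,.036); O=lambda d:ori(d)  # b+pi = 2pi
manip.servo_line(P,O(.5),vel=.1); st("down")
effector.close(40); st("grip"); print(manip.current_wrist_torque())
for d in np.linspace(.5,-.03,5)[1:]:
    manip.servo_line(P,O(d)) if False else manip.move_pose(P,O(d)); print(round(d,2),manip.current_wrist_torque().round(2))
st("turned"); effector.open_jaws(); manip.sleep(.3)
manip.servo_line(wp(0,.075,.13),vel=.15); st("up")
manip.move_pose(wp(0,-.006,.16),O(0)); st()
shot("s2","scene"); shot("t2")
a=cv2.imread("pics/s2.png")[230:370,240:450]; b=cv2.imread("pics/t2.png")[200:300,295:425]
r=lambda i:cv2.resize(i,(400,int(i.shape[0]*400/i.shape[1])),interpolation=cv2.INTER_CUBIC)
a,b=r(a),r(b);h=max(len(a),len(b));f=lambda i:np.pad(i,((0,h-len(i)),(0,0),(0,0)))
cv2.imwrite("pics/c2.png",np.hstack([f(a),f(b)]))
```

```text
down 11.99 [ 0.5259 -0.0547  0.068 ] [-8.3 -0.9 14.1] 0.0918
grip 12.88 [ 0.5289 -0.0542  0.0682] [ 1.1 -0.6  7.9] 0.038
[-0.24303241  0.05459344  0.06410005]
0.37 [-0.27 -0.08  0.03]
0.24 [-0.32  0.01 -0.09]
0.1 [-0.31  0.09 -0.14]
-0.03 [-0.39  0.22  0.02]
turned 13.88 [ 0.5283 -0.0545  0.0683] [-0.7 -0.6  8.9] 0.0381
up 15.94 [ 0.5257 -0.0537  0.1601] [-0.7  0.1  0.3] 0.092
 16.38 [ 0.5334 -0.1358  0.19  ] [ 0.6  1.2 -0.8] 0.0916
```

View pics/c2.png

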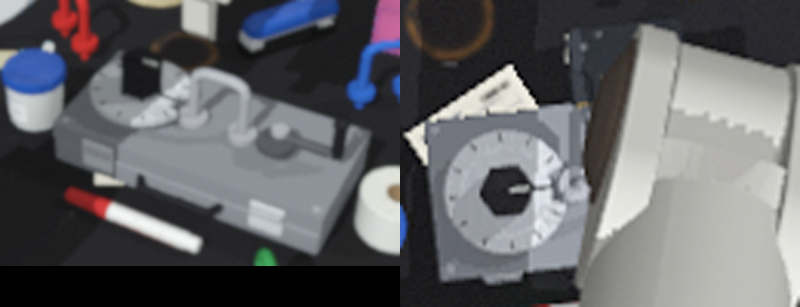

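The top view shows the white line pointing at the shackle, with the notch at its foot, so the dial has clicked in at 0. Next I'll pull the shackle.

Run:
```python
from h import *
manip.servo_line(wp(0,-.006,.061),ori(0),vel=.1); st("down")
effector.close(40); st("grip")
p=manip.current_tool_pos()
manip.servo_line(p+[0,0,.012],vel=.05); st("start")
manip.servo_line(p+[0,0,.096],vel=.08); manip.sleep(.5); st("up"); print(manip.current_gripper_force())
shot("s3","scene")
a=cv2.imread("pics/s3.png")[180:370,240:450]; cv2.imwrite("pics/c3.png",cv2.resize(a,None,fx=3,fy=3,interpolation=cv2.INTER_CUBIC))
```

```text
down 17.62 [ 0.5349 -0.1346  0.0927] [-0.4  0.7 -0. ] 0.092
grip 18.88 [ 0.5343 -0.1344  0.092 ] [-0.1 -0.2 -0. ] 0.0088
start 19.27 [ 0.5346 -0.1344  0.1045] [-0.  -0.2 -3.3] 0.0089
up 20.98 [ 0.5343 -0.1344  0.188 ] [-0.1 -0.  -2.6] 0.0088
39.964847434312105
```

View pics/c3.png

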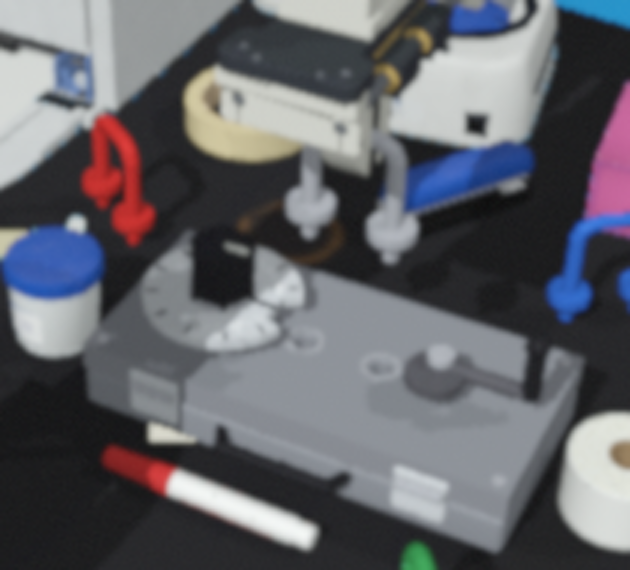

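The shackle hangs upright in the gripper, its feet at crop (310,205) and (392,230), with the sockets empty below. The lever and dial are still open, so I'll hand in.

```bash
python3 -c "
from bench import manip
print(manip.hand_in())"
```

```text
the job is handed in; nothing more can be done
None
```

I swung the lever aside, clicked the dial in at 0, pulled the shackle, and handed the job in with it held upright about 8 cm above the lid. The bystanders in view looked undisturbed; the hand-in returned no verdict.

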